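# Add a slotted weight to the hanger

### The arm

A 6-joint arm with a two-finger parallel gripper is mounted at the origin on the work surface. World frame = base frame: x ahead of the robot, y to its left, z up, the work surface at z = 0. Lengths are in m, angles in rad, forces in N, time in s.
With the tool pointing down it reaches from about 0.3 to 0.775 m from the base axis. Payload 14.6 kg.
Tool frame: the origin (TCP) lies midway between the tips of the shut fingers; the grasp point (between the pads) lies 19 mm behind it (grasp_offset is the distance from the TCP to the grasp point, in m); z points along the fingers, y is the line along which they close (so a half turn about z gives the same grasp; the last joint's range is limited). The gripper opens to 94 mm and grips with 3 to 60 N. Pads are 16 mm wide; open, the fingers measure 119 mm over their backs; the gripper's body (75 mm by 177 mm) begins 78 mm behind the grasp point.
Start: joints at [-1.397, 0.3, 1.521, -0, 1.321, -0.067], TCP at [0.131, -0.534, 0.205] pointing down, gripper open.
Joint ranges: [-3.03, 3.03], [-0.79, 2.21], [0.23, 2.52], [-1.04, 4.18], [0, 3.07], [-2.55, 2.55]. Speed limits (rad/s): [2.22, 2.22, 2.57, 3.14, 3.14, 3.14].

### API

Orientations are given as [roll, pitch, yaw] about the fixed x, y, z axes, in that order (R = Rz(yaw) Ry(pitch) Rx(roll)).
In Python, from station import * gives the robot as it stands. The module is installed in compiled form; this text tells all that it offers.
- The arm moves only by the tool send_rows, never from a script. Its argument "rows" is a list of rows, each an object of numbers: "dx", "dy", "dz": the shift along the tool's x, y, z in mm; "roll": the turn about the tool's z in degrees; "jaw": the closure, from -1 (fully open) to 1 (shut). In form: [{"dx": .., "dy": .., "dz": .., "roll": .., "jaw": ..}, ...]. A call has 1 to 12 rows; each row shifts and turns the commanded pose from where the row before left it, along the tool's axes as they then stand; what a row does not reach is not made up. A row lasts 1/12 s, in which the tool goes at most 41.7 mm and 7.16 degrees, less where a joint would pass 70% of its speed; a pose out of reach is approached as far as the arm can. A call is refused whole if a number of a shift passes 41.7 or a number of a turn 7.16, either way. A call with a gripper value outside its range is refused whole. The fingers move at their own pace and stop on an object; "force" is the grip in N (left out, the last holds). Time passes only in rows, so rows that do not move let the fingers close. It gives the time, the measured TCP pose, the force, the opening and the grip force at its end, in the units of the state.
- get_obs(): the state, without advancing time (a new reading comes with each control period).
- camera(name): name is "scene" or "side" or "wrist"; returns a dict with "frame" (480x640x3 uint8, red, green, blue), "z_map" (480x640 float32, m along the optical axis (not along the pixel's ray), 0 where there is no reading), "camera_matrix" (3x3 intrinsics, pixels), "rvec" (rotation vector, rad) and "tvec" (3), from world to camera coordinates, as OpenCV has them. Camera axes: x right, y down, z forward; pixel columns grow to the right and rows downward; lengths in m; the calibration is good to about 2 mm. A picture is of the moment at which its call begins.
- hand_in(): hands the job in; it is judged then, once.
The state is a dict: "time_s": time; "qpos": joint angles; "joint_vel": joint speeds; "tau": joint torques, N m; "ee_pos": TCP position; "eef_rot": TCP orientation; "force": force on the tool from outside, world axes, zero at the start; "moment": the same for the moment, N m; "grip_width": finger opening in m; "grip_force": force on a finger pad.
Only numpy, scipy, OpenCV 4.12 (cv2) and the standard library are available. Lean on these libraries where they do the work, as an engineer would, in place of code of your own. Each camera call takes 0.05 s, during which the arm holds its last target. There are 200 camera calls.

### The job

Pull open the top drawer of the blue cabinet by its handle, take out the brass slotted weight and slide it sideways onto the stem of the weight hanger, so that it sits flat on the red weight, pushed fully home on the stem, with its slot facing at least a quarter turn away from the red weight's slot. The red weight must stay home and flat on the pan, the steel weight stays in the drawer (which may be left open), and leave the wrench, spray can, mug, tape and wooden offcut where they are.

Things in the scene. Friction and masses are not known exactly. Their poses are not given: they have to be found in the camera images.
- drawer (a joint): slide of the top drawer (m): 0 shut, grows as it comes out along -x of drawer_handle (towards the robot), stop at 0.18, starts 0 to 0.02; resists with a few newtons and stays where left. The weights' centres lie 65 to 80 mm behind the cabinet's front face, so 0.13 uncovers them wholly
- drawer_handle (a point): middle of the handle: level round steel bar 12 mm thick, 120 mm long, 45 mm in front of the drawer's front, post near each end. Axes of the cabinet: +x into it (drawer opens along -x), y along the bar, z up. 115 mm above the bench; the front's upper edge is 24 mm, the cabinet's top 35 mm above the bar (blue cabinet 260 deep, 320 wide; a 40 mm high bin on the back 80 mm of its top)
- drawer_floor (a point): centre of the drawer's inner floor, 88 mm above the bench; axes as the handle. Inside, the drawer is 278 mm wide (y), 208 mm long (x), its side walls reach 38 mm and its front 51 mm above this floor
- brass_weight_center (a point): centre (half-way up) of the brass weight: disc 64 mm across, 24 mm thick, with a 14 mm wide slot from the rim to 5 mm past the centre, open on one side. 0.3 to 0.6 kg. +x points along the slot to its open mouth, z is the disc's axis. It lies flat on the drawer's floor to the left or right of the steel one, mouth towards the back of the cabinet (within 0.5 rad)
- brass_weight_mouth (a point): point at the mouth of the brass weight's slot, on the rim, 32 mm from its centre, half-way up
- red_weight_center (a point): centre (half-way up) of the red weight already on the hanger: same shape, about 0.4 kg, loose, lying flat on the pan round the stem; +x axis towards the open mouth of its slot, which may face any way
- steel_weight_center (a point): centre (half-way up) of the steel-coloured weight, same shape, lying flat in the drawer beside the brass one, about 120 mm from it; it stays there
- hanger_pan (a point): weight hanger fixed to the bench: stem's axis at the top of the round black pan (62 mm across), 60 mm above the bench; z up. Steel stem 8 mm thick rises 68 mm from here to a yellow knob 22 mm across, 10 mm thick, too wide for a slot: a weight goes on sideways between the red weight's top (24 mm above here) and the knob's underside (68 mm), then is lowered. Green foot 90 x 90 x 25 mm
- wrench: a steel wrench 180 mm long lying on the bench (bystander)
- spray_can: a green-labelled spray can, 60 mm across, 150 mm tall, standing (bystander; origin at the centre of its underside)
- mug: a blue mug, 80 mm across, 90 mm tall, standing (bystander; origin at the centre of its underside)
- tape: a roll of orange tape, 100 mm across, 30 mm tall, lying flat (bystander; origin at the centre of its underside)
- offcut: a wooden offcut 140 x 70 x 35 mm, lying flat (bystander; origin at the centre of its underside)
Things that resemble listed ones, but are neither listed nor needed, are in the scene too. Of the things shaped like the part that bears red_weight_center, the red one is meant. What is shaped like the part that bears hanger_pan but pink is not meant.

How it is judged:
On the way:
1. the top drawer is pulled open (at least 0.10 m) (value of joint drawer above 0.1 m), for 0.2 s.
At the end, for the whole second after the job is handed in: Brass weight level (0.08 rad) on the red one, red level on the pan, both centres within 10 mm of the stem axis and at 36 and 12 mm (+-5) above the pan; brass slot mouth under 16 mm ahead of the red centre along the red slot (slots about 60 degrees or more apart); steel weight flat in the drawer (horizontal distance between each of brass_weight_center, red_weight_center and hanger_pan below 0.01 m and z of brass_weight_center in the frame of hanger_pan between 0.031 and 0.041 m and angle between each of brass_weight_center, red_weight_center's own z axis and vertical below 0.08 rad and z of red_weight_center in the frame of hanger_pan between 0.007 and 0.017 m and x of brass_weight_mouth in the frame of red_weight_center below 0.016 m and z of steel_weight_center in the frame of drawer_floor between 0.005 and 0.02 m and x of steel_weight_center in the frame of drawer_floor between -0.11 and 0.11 m and y of steel_weight_center in the frame of drawer_floor between -0.145 and 0.145 m); the robot touches nothing.
It fails at once if another thing on the bench (wrench, spray can, mug, tape, offcut) is pushed more than 40 mm from its place (distance of any of wrench, spray_can, mug, tape, offcut from where it was at the start of the episode above 0.04 m).
It also fails if it takes over 64 s, if anything falls off the work surface, if the arm or the gripper's body presses on something with over 40 N, if the wrist force passes 120 N, or if a joint passes its speed limit or range.

## Working session

There is one attempt and no reset: what is moved stays moved. The work goes in short steps, Python scripts to look and compute and a tool call to move; the robot and the scene stay as the last step left them, time stands still between calls to the robot, and variables do not carry over. Pictures are saved under pics/ and viewed, at most 10 in all, crops included, and the job is handed in when it is done.

Besides the shell and the picture viewer there is one more tool, called after "Request:" as a command line: name --argument value ..., lists and objects as JSON in quotes. send_rows: Moves the arm, as the interface text tells. Its arguments: {"type":"object","properties":{"rows":{"type":"array"},"force":{"type":"number"}},"required":["rows"]}

```bash
mkdir -p pics; cat > h.py <<'E'
from station import *
import numpy as np, cv2, pickle
def snap(n,tag):
    c=camera(n); pickle.dump(c,open(f'{tag}.pkl','wb')); cv2.imwrite(f'pics/{tag}.png',c['frame'][:,:,::-1]); return c
def load(tag): return pickle.load(open(f'{tag}.pkl','rb'))
def px(c,u,v,z=None,plane=None):
    R=cv2.Rodrigues(np.array(c['rvec'],float))[0]; t=np.array(c['tvec'],float).ravel(); K=np.array(c['camera_matrix'])
    d=np.linalg.inv(K)@[u,v,1]
    o=-R.T@t; w=R.T@d
    if plane is not None: return o+w*(plane-o[2])/w[2]
    if z is None: z=np.median([x for x in c['z_map'][int(v)-1:int(v)+2,int(u)-1:int(u)+2].ravel() if x>0])
    return o+w*z
E
python3 - <<'E'
from h import *
o=get_obs(); print(o)
a=snap('scene','sc');b=snap('side','sd')
E
```

```text
{'time_s': 0.0, 'qpos': array([-1.39660525e+00,  3.00435905e-01,  1.52159740e+00,  5.56783620e-07,
        1.32071220e+00, -6.66113876e-02]), 'joint_vel': array([ 0.00040677,  0.00018901,  0.00040637,  0.00030877, -0.00381574,
        0.00112721]), 'tau': array([ 1.67595554e-04, -5.31812382e+01, -3.52732265e+01,  7.07774330e-02,
        2.44353869e-02, -1.44768687e-04]), 'ee_pos': array([ 0.13110894, -0.53386374,  0.20489874]), 'eef_rot': array([-3.14044239e+00, -7.72745990e-05,  2.40802285e-01]), 'force': array([ 0.14415514, -0.0582958 , -0.65442212]), 'moment': array([ 0.01149622,  0.03362582, -0.05615782]), 'grip_force': 0.0, 'grip_width': 0.09371648829031184}
```

View pics/sc.png

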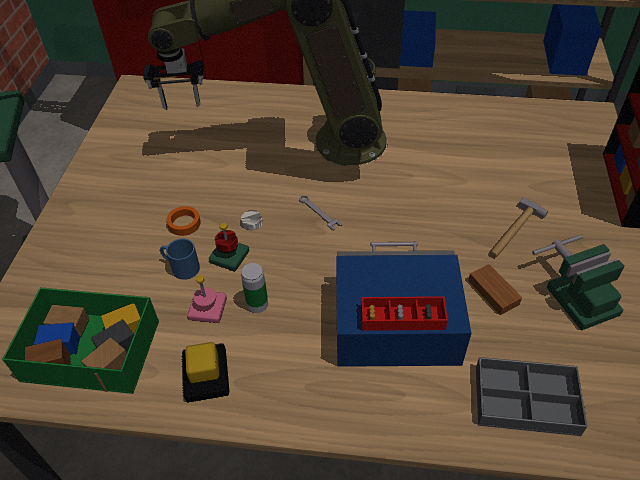

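View pics/sd.png

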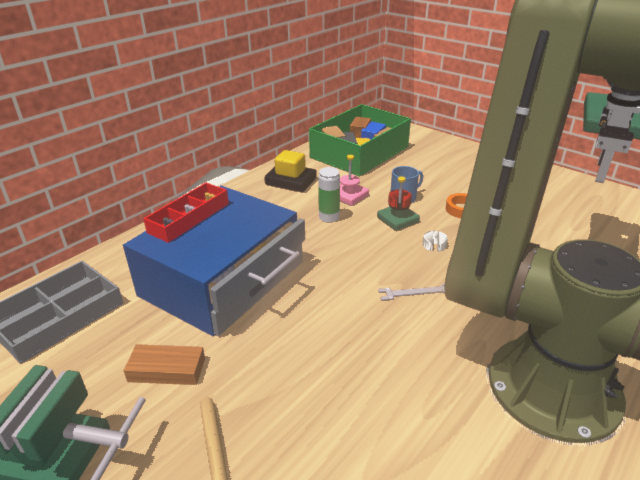

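The scene view shows the cabinet with its handle at about (394,246), ends near (372,245) and (416,245). The hanger with the red weight is at (227,242), with its knob at (223,227). In the side view the handle runs (252,278)–(297,252) and the hanger is at (400,200). I'll enlarge these areas.

```bash
python3 - <<'E'
from h import *
a=load('sc')['frame'][:,:,::-1];b=load('sd')['frame'][:,:,::-1]
def cr(f,x,y,w,h,s): return cv2.resize(f[y:y+h,x:x+w],(w*s,h*s),interpolation=cv2.INTER_CUBIC)
im=np.zeros((600,800,3),np.uint8)
im[:300,:400]=cr(a,200,215,50,60,1*8)[:300,:400] if 0 else cv2.resize(a[218:278,190:270],(400,300),interpolation=cv2.INTER_CUBIC) # 5x
im[:300,400:]=cv2.resize(a[225:285,355:435],(400,300),interpolation=cv2.INTER_CUBIC)
im[300:,:400]=cv2.resize(b[172:232,365:445],(400,300),interpolation=cv2.INTER_CUBIC)
im[300:,400:]=cv2.resize(b[238:298,235:315],(400,300),interpolation=cv2.INTER_CUBIC)
cv2.imwrite('pics/c1.png',im)
E
```

```text
(no output)
```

View pics/c1.png

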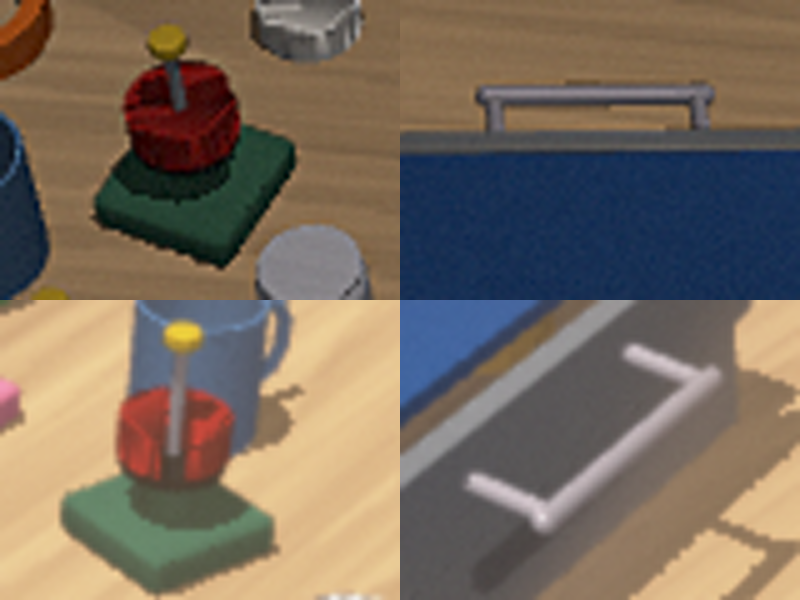

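```bash
cat >> h.py <<'E'
def tri(ca,pa,cb,pb):
    P=[]
    for c in (ca,cb):
        R=cv2.Rodrigues(np.array(c['rvec'],float))[0]
        P.append(np.array(c['camera_matrix'])@np.c_[R,np.array(c['tvec'],float).ravel()])
    X=cv2.triangulatePoints(P[0],P[1],np.array(pa,float),np.array(pb,float)).ravel(); return X[:3]/X[3]
E
python3 - <<'E'
from h import *
np.set_printoptions(precision=4,suppress=True)
a,b=load('sc'),load('sd')
for c in(a,b): print(-cv2.Rodrigues(np.array(c['rvec'],float))[0].T@np.ravel(c['tvec']))
print('knob',tri(a,(223.6,225.6),b,(401.6,179)), px(a,223.6,225.6),px(b,401.6,179))
for p,q in (((371.6,244),(263.6,281.6)),((416.6,243.8),(297.4,253.2)),((371.6,244),(297.4,253.2)),((416.6,243.8),(263.6,281.6))): print('handle',tri(a,p,b,q))
print(px(a,371.6,244),px(a,416.6,243.8),px(b,263.6,281.6),px(b,297.4,253.2))
for n,u,v in (('can',252,270),('mug',183,248),('tape',183,212),('offcut',495,285)): print(n,px(a,u,v))
E
```

```text
[1.7152 0.1403 1.4127]
[-0.0903  0.8033  0.8235]
knob [ 0.5656 -0.3081  0.1328] [ 0.5712 -0.3058  0.1387] [ 0.5619 -0.302   0.1367]
handle [0.5819 0.1439 0.0896]
handle [0.556  0.2003 0.1426]
handle [0.5735 0.1088 0.1134]
handle [0.56   0.2312 0.1143]
[0.5759 0.109  0.1159] [0.5647 0.2318 0.1188] [0.5556 0.2333 0.1188] [0.5674 0.1149 0.1199]
can [ 0.7294 -0.1921  0.1517]
mug [ 0.5896 -0.4348  0.0486]
tape [ 0.4144 -0.4901  0.013 ]
offcut [0.6188 0.4561 0.0346]
```

Request:
send_rows --rows '[{"dx":31,"dy":-15,"dz":-6,"jaw":-1},{"dx":31,"dy":-15,"dz":-6,"jaw":-1},{"dx":31,"dy":-15,"dz":-6,"jaw":-1},{"dx":31,"dy":-15,"dz":-6,"jaw":-1},{"dx":31,"dy":-15,"dz":-6,"jaw":-1},{"dx":31,"dy":-15,"dz":-6,"jaw":-1},{"dx":31,"dy":-15,"dz":-6,"jaw":-1},{"dx":31,"dy":-15,"dz":-6,"jaw":-1},{"dx":31,"dy":-15,"dz":-6,"jaw":-1},{"dx":31,"dy":-15,"dz":-6,"jaw":-1},{"dx":31,"dy":-15,"dz":-6,"jaw":-1},{"dx":31,"dy":-15,"dz":-6,"jaw":-1}]'

```text
invalid input at $.rows[0]: expected keys dx, dy, dz, roll, jaw
```

```bash
python3 - <<'E'
from h import *
np.set_printoptions(precision=4,suppress=True)
o=get_obs(); print(o['time_s'],o['ee_pos'],o['eef_rot'])
c=snap('wrist','w1'); R=cv2.Rodrigues(np.array(c['rvec'],float))[0]; print(-R.T@np.ravel(c['tvec']),R)
E
```

```text
0.1 [ 0.1311 -0.5339  0.205 ] [-3.1406 -0.0001  0.2408]
[ 0.2102 -0.5137  0.3847] [[ 0.2391 -0.971  -0.0018]
 [-0.9322 -0.23    0.2794]
 [-0.2717 -0.0652 -0.9602]]
```

View pics/w1.png

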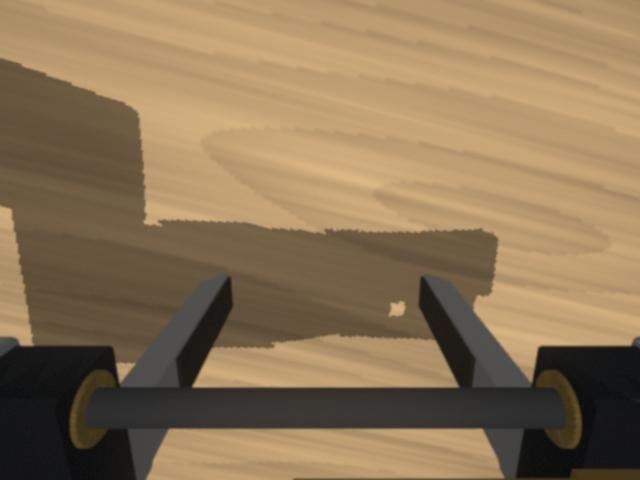

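The wrist picture shows only the bench and the fingers, because the move was refused. Every row needs all five keys.

Request:
send_rows --rows '[{"dx":31,"dy":-15,"dz":-6,"roll":0,"jaw":-1},{"dx":31,"dy":-15,"dz":-6,"roll":0,"jaw":-1},{"dx":31,"dy":-15,"dz":-6,"roll":0,"jaw":-1},{"dx":31,"dy":-15,"dz":-6,"roll":0,"jaw":-1},{"dx":31,"dy":-15,"dz":-6,"roll":0,"jaw":-1},{"dx":31,"dy":-15,"dz":-6,"roll":0,"jaw":-1},{"dx":31,"dy":-15,"dz":-6,"roll":0,"jaw":-1},{"dx":31,"dy":-15,"dz":-6,"roll":0,"jaw":-1},{"dx":31,"dy":-15,"dz":-6,"roll":0,"jaw":-1},{"dx":31,"dy":-15,"dz":-6,"roll":0,"jaw":-1},{"dx":31,"dy":-15,"dz":-6,"roll":0,"jaw":-1},{"dx":31,"dy":-15,"dz":-6,"roll":0,"jaw":-1}]'

```text
time_s: 1.15
ee_pos: [0.4506, -0.2692, 0.2777]
eef_rot: [-3.141, 0.0, 0.241]
force: [-0.4, -1.6, -0.0]
grip_width: 0.0939
grip_force: 0.0
```

```bash
python3 - <<'E'
from h import *
np.set_printoptions(precision=4,suppress=True)
c=snap('wrist','w1'); o=get_obs(); print(o['time_s'],o['ee_pos'],o['eef_rot'])
E
```

```text
1.2 [ 0.4541 -0.2662  0.2786] [ 3.1415 -0.002   0.2435]
```

View pics/w1.png

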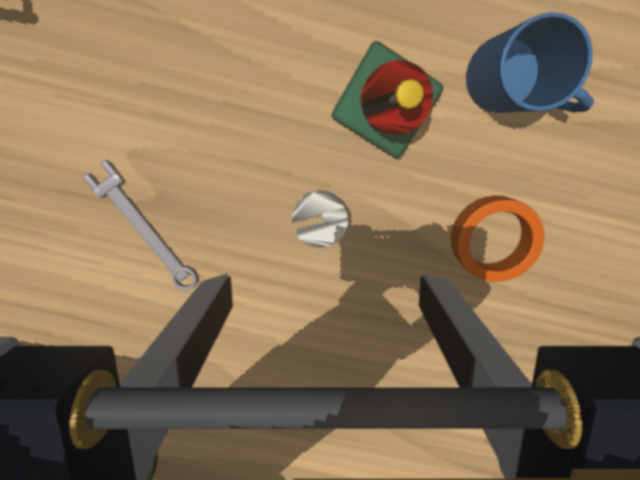

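The wrist view shows the knob at (410,93) and the red weight's top centred near (397,96). Its slot runs left to about (364,103), so the mouth faces roughly world +y. The mug is at (535,65), the tape at (497,240) and the wrench at (140,225).

```bash
python3 - <<'E'
from h import *
np.set_printoptions(precision=4,suppress=True)
c=load('w1');a,b=load('sc'),load('sd')
k=(410,92.5)
print('knob',px(c,*k,plane=.138),px(c,*k),tri(a,(223.6,225.6),c,k),tri(b,(401.6,179),c,k))
m=px(c,364,103,plane=.084);r=px(c,397,95.5,plane=.084);print(m,r,np.degrees(np.arctan2(*(m-r)[1::-1])))
print('mug',px(c,547,62,plane=.09),px(c,510,62,plane=.09),px(c,592,62,plane=.09))
# red segmentation top
f=c['frame'].astype(int); mk=(f[...,0]>90)&(f[...,1]<60)&(f[...,2]<60); v,u=np.nonzero(mk[40:150,340:450]); print(u.min()+340,u.max()+340,v.min()+40,v.max()+40)
P=np.array([px(c,x+340,y+40) for x,y in zip(u,v)]);P=P[P[:,2]>.078];print(len(P),np.median(P[:,2]),P.min(0),P.max(0),(P.min(0)+P.max(0))/2)
E
```

```text
knob [ 0.5662 -0.3071  0.138 ] [ 0.5661 -0.307   0.1386] [ 0.5667 -0.3077  0.1338] [ 0.5662 -0.3085  0.1326]
[ 0.5538 -0.279   0.084 ] [ 0.5671 -0.3063  0.084 ] 116.06342677742865
mug [ 0.6242 -0.4244  0.09  ] [ 0.6165 -0.3931  0.09  ] [ 0.6336 -0.4625  0.09  ]
361 432 61 132
2317 0.08447518243192581 [ 0.5355 -0.3388  0.078 ] [ 0.5966 -0.2753  0.0856] [ 0.566  -0.3071  0.0818]
```

```bash
cat >> h.py <<'E'
def plan(p,yaw,n):
    o=get_obs(); q=o['eef_rot'][2]; y0=q; d=(np.array(p)-o['ee_pos'])*1000/n; s=(yaw-y0+np.pi)%(2*np.pi)-np.pi
    for i in range(n):
        y=y0+s*i/n; print(round(d[0]*np.cos(y)+d[1]*np.sin(y),1),round(d[0]*np.sin(y)-d[1]*np.cos(y),1),round(-d[2],1),round(-np.degrees(s)/n,2))
E
python3 -c "
from h import *
plan((.567,.170,.19),1.681,12)"
```

```text
17.9 -33.0 7.4 -6.86
21.7 -30.6 7.4 -6.86
25.2 -27.8 7.4 -6.86
28.4 -24.6 7.4 -6.86
31.1 -21.0 7.4 -6.86
33.4 -17.2 7.4 -6.86
35.2 -13.1 7.4 -6.86
36.5 -8.8 7.4 -6.86
37.3 -4.3 7.4 -6.86
37.5 0.2 7.4 -6.86
37.3 4.6 7.4 -6.86
36.4 9.1 7.4 -6.86
```

Request:
send_rows --rows '[{"dx":18,"dy":-33,"dz":7.4,"roll":-6.86,"jaw":0},{"dx":21.7,"dy":-30.6,"dz":7.4,"roll":-6.86,"jaw":0},{"dx":25.2,"dy":-27.8,"dz":7.4,"roll":-6.86,"jaw":0},{"dx":28.4,"dy":-24.6,"dz":7.4,"roll":-6.86,"jaw":0},{"dx":31.1,"dy":-21,"dz":7.4,"roll":-6.86,"jaw":0},{"dx":33.4,"dy":-17.2,"dz":7.4,"roll":-6.86,"jaw":0},{"dx":35.2,"dy":-13.1,"dz":7.4,"roll":-6.86,"jaw":0},{"dx":36.5,"dy":-8.8,"dz":7.4,"roll":-6.86,"jaw":0},{"dx":37.3,"dy":-4.3,"dz":7.4,"roll":-6.86,"jaw":0},{"dx":37.5,"dy":0.2,"dz":7.4,"roll":-6.86,"jaw":0},{"dx":37.3,"dy":4.6,"dz":7.4,"roll":-6.86,"jaw":0},{"dx":36.4,"dy":9.1,"dz":7.4,"roll":-6.86,"jaw":0}]'

```text
time_s: 2.2
ee_pos: [0.5639, 0.1671, 0.1881]
eef_rot: [-3.141, 0.0, 1.684]
force: [0.3, -0.4, 0.9]
grip_width: 0.0468
grip_force: 0.0
```

```bash
python3 - <<'E'
from h import *
np.set_printoptions(precision=4,suppress=True)
c=snap('scene','s2'); o=get_obs(); print(o['time_s'],o['ee_pos'],o['eef_rot'],o['grip_width'])
plan((.567,.170,.095),1.681,1)
E
```

```text
2.25 [0.564  0.1722 0.1862] [-3.1395 -0.0011  1.696 ] 0.04707041580081247
-2.5 2.7 91.2 0.86
```

Request:
send_rows --rows '[{"dx":0,"dy":2.5,"dz":20,"roll":0.8,"jaw":0},{"dx":0,"dy":0,"dz":20,"roll":0,"jaw":0},{"dx":0,"dy":0,"dz":20,"roll":0,"jaw":0},{"dx":0,"dy":0,"dz":20,"roll":0,"jaw":0},{"dx":0,"dy":0,"dz":11,"roll":0,"jaw":0},{"dx":0,"dy":0,"dz":0,"roll":0,"jaw":1},{"dx":0,"dy":0,"dz":0,"roll":0,"jaw":1},{"dx":0,"dy":0,"dz":0,"roll":0,"jaw":1},{"dx":0,"dy":0,"dz":0,"roll":0,"jaw":1},{"dx":0,"dy":0,"dz":0,"roll":0,"jaw":1}]' --force 40

```text
time_s: 3.08
ee_pos: [0.5668, 0.1655, 0.0987]
eef_rot: [3.14, -0.0, 1.664]
force: [-0.3, 0.7, -0.2]
grip_width: 0.0172
grip_force: 0.0
```

Request:
send_rows --rows '[{"dx":0,"dy":0,"dz":0,"roll":0,"jaw":1},{"dx":0,"dy":0,"dz":0,"roll":0,"jaw":1},{"dx":0,"dy":-8,"dz":0,"roll":0,"jaw":1},{"dx":0,"dy":-18,"dz":0,"roll":0,"jaw":1},{"dx":0,"dy":-18,"dz":0,"roll":0,"jaw":1},{"dx":0,"dy":-18,"dz":0,"roll":0,"jaw":1},{"dx":0,"dy":-18,"dz":0,"roll":0,"jaw":1},{"dx":0,"dy":-18,"dz":0,"roll":0,"jaw":1},{"dx":0,"dy":-18,"dz":0,"roll":0,"jaw":1},{"dx":0,"dy":-18,"dz":0,"roll":0,"jaw":1},{"dx":0,"dy":-16,"dz":0,"roll":0,"jaw":1},{"dx":0,"dy":-5,"dz":0,"roll":0,"jaw":1}]'

```text
time_s: 4.08
ee_pos: [0.4112, 0.1475, 0.0983]
eef_rot: [3.141, 0.007, 1.664]
force: [7.3, -36.2, 5.6]
grip_width: 0.0107
grip_force: 40.0
```

Request:
send_rows --rows '[{"dx":0,"dy":0,"dz":0,"roll":0,"jaw":0},{"dx":0,"dy":0,"dz":0,"roll":0,"jaw":0},{"dx":0,"dy":0,"dz":0,"roll":0,"jaw":0},{"dx":0,"dy":0,"dz":-15,"roll":0,"jaw":0},{"dx":0,"dy":0,"dz":-30,"roll":0,"jaw":0},{"dx":0,"dy":0,"dz":-35,"roll":7.1,"jaw":-0.5},{"dx":0,"dy":0,"dz":-35,"roll":7.1,"jaw":-1},{"dx":0,"dy":0,"dz":-35,"roll":7.1,"jaw":-1},{"dx":0,"dy":0,"dz":-30,"roll":7.1,"jaw":-1},{"dx":0,"dy":0,"dz":-20,"roll":7.1,"jaw":-1},{"dx":0,"dy":0,"dz":0,"roll":7.1,"jaw":-1},{"dx":0,"dy":0,"dz":0,"roll":7.1,"jaw":-1}]'

```text
time_s: 5.08
ee_pos: [0.4123, 0.1514, 0.2987]
eef_rot: [3.141, -0.002, 0.79]
force: [-0.3, 0.0, -0.9]
grip_width: 0.0873
grip_force: 0.0
```

Request:
send_rows --rows '[{"dx":0,"dy":0,"dz":0,"roll":7.1,"jaw":-1},{"dx":0,"dy":0,"dz":0,"roll":7.1,"jaw":-1},{"dx":0,"dy":0,"dz":0,"roll":7.1,"jaw":-1},{"dx":0,"dy":0,"dz":0,"roll":7.1,"jaw":-1},{"dx":0,"dy":0,"dz":0,"roll":7.1,"jaw":-1},{"dx":0,"dy":0,"dz":0,"roll":0,"jaw":-1}]'

```text
time_s: 5.58
ee_pos: [0.412, 0.1513, 0.2975]
eef_rot: [-3.141, 0.0, 0.171]
force: [1.0, 0.0, -0.3]
grip_width: 0.0937
grip_force: 0.0
```

```bash
python3 - <<'E'
from h import *
np.set_printoptions(precision=4,suppress=True)
c=snap('wrist','w2'); o=get_obs(); print(o['time_s'],o['ee_pos'],o['eef_rot'],o['grip_width'])
E
```

```text
5.6333 [0.412  0.1513 0.2975] [-3.1414  0.0003  0.1788] 0.09380527111332351
```

View pics/w2.png

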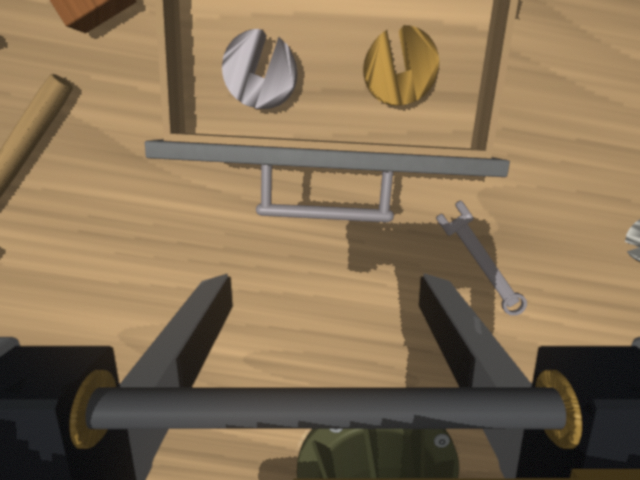

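The drawer is open. In the wrist view the brass weight is at about (401,66), with its slot running from (402,72) up to its mouth at (394,27). The steel weight is at (260,68).

```bash
python3 - <<'E'
from h import *
np.set_printoptions(precision=4,suppress=True)
c=load('w2'); s=snap('scene','s3')
f=c['frame'].astype(int); y0,x0=15,350
g=f[y0:115,x0:455]; mk=(g[...,0]>70)&(g[...,0]-g[...,2]>.62*g[...,0])
v,u=np.nonzero(mk); print(len(u))
P=np.array([px(c,x+x0,y+y0) for x,y in zip(u,v)]); print(np.percentile(P[:,2],[5,50,95])); 
T=P[abs(P[:,2]-np.percentile(P[:,2],80))<.004]; print(len(T),T.min(0),T.max(0))
(cx,cy),r=cv2.minEnclosingCircle(T[:,:2].astype(np.float32)); print('top circle',cx,cy,r)
m=px(c,394,27,plane=.112);i=px(c,402.5,72,plane=.112);print(m,i,np.arctan2(*(m-i)[1::-1]))
# slot: hull points of T vs missing
im=np.hstack([cv2.resize(c['frame'][10:120,345:455,::-1],(440,440),interpolation=cv2.INTER_CUBIC),cv2.resize(s['frame'][170:280,310:400,::-1],(360,440),interpolation=cv2.INTER_CUBIC)]);cv2.imwrite('pics/c2.png',im)
E
```

```text
3
[0.1117 0.112  0.1124]
3 [0.538  0.0871 0.1117] [0.5613 0.0953 0.1124]
top circle 0.5496312379837036 0.09119416773319244 0.012422961182892323
[0.5779 0.1221 0.112 ] [0.5446 0.107  0.112 ] 0.4249494998720172
```

View pics/c2.png

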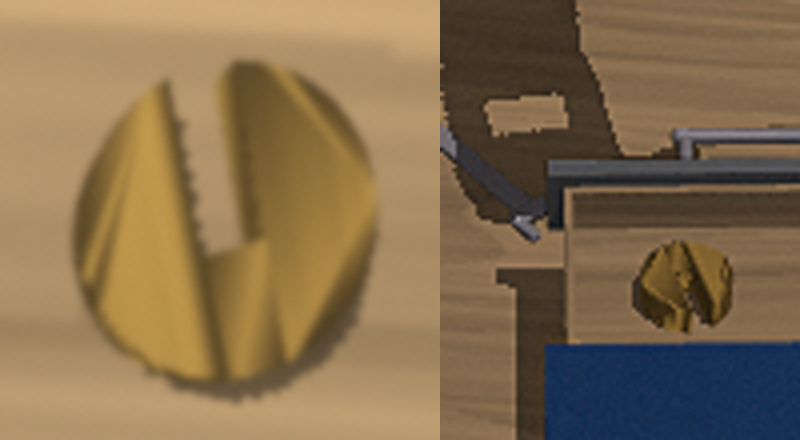

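The crop (4x, origin (345,10)) shows the slot's end at (237,248) and its mouth centred at (203,72). In full pixels these are (404.3,72) and (395.8,28). The scene view confirms it.

```bash
python3 - <<'E'
from h import *
np.set_printoptions(precision=4,suppress=True)
c=load('w2'); s=load('s3')
def seg(c,x0,x1,y0,y1,lo=.106,hi=.118):
    P=np.array([px(c,x,y) for x in range(x0,x1) for y in range(y0,y1) if c['z_map'][y,x]>0]); T=P[(P[:,2]>lo)&(P[:,2]<hi)]
    (a,b),r=cv2.minEnclosingCircle(T[:,:2].astype(np.float32)); print(len(T),np.median(T[:,2]),'c',a,b,'r',r,'bbox',T.min(0),T.max(0)); return T
T=seg(c,355,450,15,115); seg(s,355,376,225,256); seg(c,215,305,18,115)
m=px(c,395.8,28,plane=.112);i=px(c,404.3,72,plane=.112);print(m,i,np.arctan2(*(m-i)[1::-1]))
# slot yaw by fitting missing centroid
for n,(u,v) in dict(hl=(262,211),hr=(390,216)).items(): print(n,px(c,u,v,plane=.115))
E
```

```text
3961 0.11239099339393704 c 0.5500331521034241 0.1087179109454155 r 0.032396767288446426 bbox [0.5178 0.0764 0.106 ] [0.5819 0.1405 0.1136]
206 0.11138107603272429 c 0.5514976978302002 0.10480831563472748 r 0.03387502208352089 bbox [0.5178 0.0746 0.106 ] [0.5853 0.1177 0.1147]
3924 0.11250258842387584 c 0.5255369544029236 0.23091645538806915 r 0.03221587836742401 bbox [0.4936 0.199  0.1061] [0.5575 0.263  0.1139]
[0.5774 0.1204 0.112 ] [0.5448 0.1054 0.112 ] 0.4304885709763058
hl [0.401  0.2119 0.115 ]
hr [0.4171 0.0904 0.115 ]
```

```bash
python3 -c "
from h import *
plan((.550,.1085,.16),.43,5)"
```

```text
25.6 13.4 27.5 -2.85
24.9 14.6 27.5 -2.85
24.2 15.9 27.5 -2.85
23.3 17.0 27.5 -2.85
22.5 18.2 27.5 -2.85
```

Request:
send_rows --rows '[{"dx":25.6,"dy":13.4,"dz":27.5,"roll":-2.85,"jaw":-1},{"dx":25,"dy":14.6,"dz":27.5,"roll":-2.85,"jaw":-1},{"dx":24.2,"dy":15.9,"dz":27.5,"roll":-2.85,"jaw":-1},{"dx":23.3,"dy":17,"dz":27.5,"roll":-2.85,"jaw":-1},{"dx":22.5,"dy":18.2,"dz":27.5,"roll":-2.85,"jaw":-1},{"dx":0,"dy":0,"dz":0,"roll":0,"jaw":-1},{"dx":0,"dy":0,"dz":0,"roll":0,"jaw":-1}]'

```text
time_s: 6.27
ee_pos: [0.5497, 0.1073, 0.1579]
eef_rot: [-3.14, 0.004, 0.427]
force: [-0.3, 0.4, 0.9]
grip_width: 0.0937
grip_force: 0.0
```

```bash
python3 -c "
from h import *
o=get_obs();print(o['ee_pos'],o['eef_rot'])
plan((.550,.1085,.093),.43,1)"
```

```text
[0.54969426 0.10730346 0.15789816] [-3.14017596  0.00415165  0.42742818]
0.8 -1.0 64.9 -0.15
```

Request:
send_rows --rows '[{"dx":1,"dy":-1,"dz":20,"roll":0,"jaw":-1},{"dx":0,"dy":0,"dz":20,"roll":0,"jaw":-1},{"dx":0,"dy":0,"dz":16,"roll":0,"jaw":-1},{"dx":0,"dy":0,"dz":8,"roll":0,"jaw":-1},{"dx":0,"dy":0,"dz":0,"roll":0,"jaw":-1},{"dx":0,"dy":0,"dz":0,"roll":0,"jaw":1},{"dx":0,"dy":0,"dz":0,"roll":0,"jaw":1},{"dx":0,"dy":0,"dz":0,"roll":0,"jaw":1},{"dx":0,"dy":0,"dz":0,"roll":0,"jaw":1},{"dx":0,"dy":0,"dz":0,"roll":0,"jaw":1},{"dx":0,"dy":0,"dz":0,"roll":0,"jaw":1}]' --force 45

```text
time_s: 7.18
ee_pos: [0.5508, 0.109, 0.0968]
eef_rot: [3.141, -0.001, 0.425]
force: [-0.7, -1.7, 3.8]
grip_width: 0.0633
grip_force: 45.0
```

Request:
send_rows --rows '[{"dx":0,"dy":0,"dz":-10,"roll":0,"jaw":1},{"dx":0,"dy":0,"dz":-20,"roll":0,"jaw":1},{"dx":0,"dy":0,"dz":-28,"roll":0,"jaw":1},{"dx":0,"dy":0,"dz":-28,"roll":0,"jaw":1},{"dx":0,"dy":0,"dz":-15,"roll":0,"jaw":1},{"dx":0,"dy":0,"dz":0,"roll":0,"jaw":1}]' --force 55

```text
time_s: 7.68
ee_pos: [0.5515, 0.1093, 0.2009]
eef_rot: [3.14, -0.005, 0.425]
force: [0.7, -0.1, -4.2]
grip_width: 0.063
grip_force: 55.0
```

```bash
python3 -c "
from h import *
o=get_obs();print(o['ee_pos'],o['grip_width'],o['force'])
plan((.490,-.315,.198),.1,12)"
```

```text
[0.55146191 0.1092724  0.20088582] 0.06303192149991609 [ 0.70426896 -0.13155385 -4.18508273]
-19.3 30.1 0.2 1.55
-18.4 30.6 0.2 1.55
-17.6 31.1 0.2 1.55
-16.7 31.6 0.2 1.55
-15.9 32.0 0.2 1.55
-15.0 32.4 0.2 1.55
-14.1 32.8 0.2 1.55
-13.2 33.2 0.2 1.55
-12.3 33.5 0.2 1.55
-11.4 33.9 0.2 1.55
-10.5 34.1 0.2 1.55
-9.6 34.4 0.2 1.55
```

Request:
send_rows --rows '[{"dx":-19.3,"dy":30.1,"dz":0,"roll":1.55,"jaw":1},{"dx":-18.4,"dy":30.6,"dz":0,"roll":1.55,"jaw":1},{"dx":-17.6,"dy":31.1,"dz":0,"roll":1.55,"jaw":1},{"dx":-16.7,"dy":31.6,"dz":0,"roll":1.55,"jaw":1},{"dx":-15.9,"dy":32,"dz":0,"roll":1.55,"jaw":1},{"dx":-15,"dy":32.4,"dz":0,"roll":1.55,"jaw":1},{"dx":-14.1,"dy":32.8,"dz":0,"roll":1.55,"jaw":1},{"dx":-13.2,"dy":33.2,"dz":0,"roll":1.55,"jaw":1},{"dx":-12.3,"dy":33.5,"dz":0,"roll":1.55,"jaw":1},{"dx":-11.4,"dy":33.9,"dz":0,"roll":1.55,"jaw":1},{"dx":-10.5,"dy":34.1,"dz":0,"roll":1.55,"jaw":1},{"dx":-9.6,"dy":34.4,"dz":0,"roll":1.55,"jaw":1}]'

```text
time_s: 8.68
ee_pos: [0.4881, -0.3165, 0.1956]
eef_rot: [-3.14, 0.002, 0.099]
force: [0.2, 0.8, -4.5]
grip_width: 0.0632
grip_force: 55.0
```

Request:
send_rows --rows '[{"dx":0,"dy":0,"dz":25,"roll":0,"jaw":1},{"dx":0,"dy":0,"dz":30,"roll":0,"jaw":1},{"dx":0,"dy":0,"dz":25,"roll":0,"jaw":1},{"dx":0,"dy":0,"dz":14,"roll":0,"jaw":1},{"dx":0,"dy":0,"dz":0,"roll":0,"jaw":1},{"dx":0,"dy":0,"dz":0,"roll":0,"jaw":1}]'

```text
time_s: 9.18
ee_pos: [0.4886, -0.3148, 0.1021]
eef_rot: [-3.14, 0.002, 0.101]
force: [0.5, -0.2, -3.6]
grip_width: 0.0631
grip_force: 55.0
```

```bash
python3 - <<'E'
from h import *
np.set_printoptions(precision=4,suppress=True)
c=snap('wrist','w3'); o=get_obs(); print(o['time_s'],o['ee_pos'],o['eef_rot'],o['grip_width'])
E
```

```text
9.2333 [ 0.4893 -0.3152  0.1034] [-3.1414  0.0001  0.1007] 0.06301908139076778
```

View pics/w3.png

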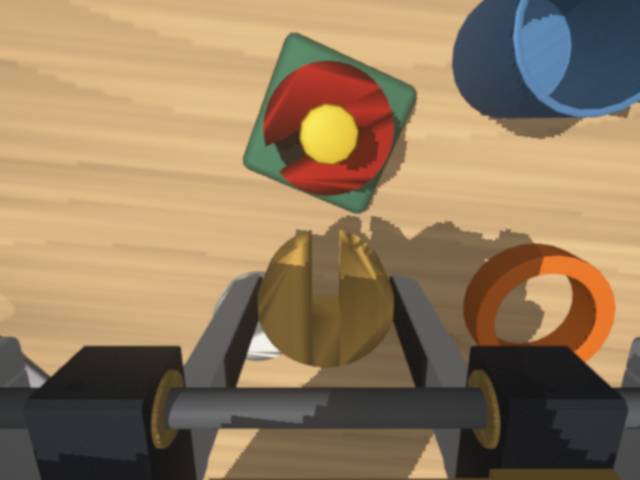

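The brass weight is held level, with its mouth ahead at (325,235) and the slot's end near (325,297). The knob is at (329,134). The red mouth is at (288,152), facing left in the image, which is about +y.

```bash
python3 - <<'E'
from h import *
np.set_printoptions(precision=4,suppress=True)
c=load('w3');o=get_obs();y=o['eef_rot'][2]
def tool(p): d=(p-o['ee_pos'])*1000; return np.array([d[0]*np.cos(y)+d[1]*np.sin(y),d[0]*np.sin(y)-d[1]*np.cos(y),d[2]])
k=px(c,329,134,plane=.138);print('knob',k,tool(k))
for u,v in((325,235),(325.5,297),(261,297),(393,297)): print(c['z_map'][v,int(u)],tool(px(c,u,v,plane=.118)))
for u,v in((285,290),(370,290)): print('top z',px(c,u,v))
i=px(c,329,128,plane=.084);m=px(c,282,148,plane=.084);print('red yaw',np.degrees(np.arctan2(*(m-i)[1::-1])))
print(o['ee_pos'],tool(np.array([.566,-.3075,.138])))
E
```

```text
knob [ 0.5656 -0.3074  0.138 ] [76.7362 -0.0191 34.6114]
0.29120424 [33.1093 -1.4998 14.6114]
0.20401123 [ 3.3085 -1.2577 14.6114]
0.1797085 [  3.2553 -31.014   14.6114]
0.17981963 [ 3.3641 29.8528 14.6114]
top z [ 0.494  -0.2947  0.1179]
top z [ 0.4978 -0.3336  0.1176]
red yaw 118.14048016883676
[ 0.4893 -0.3152  0.1034] [77.1288  0.1027 34.6114]
```

Request:
send_rows --rows '[{"dx":12,"dy":0.8,"dz":0,"roll":0,"jaw":1},{"dx":12,"dy":0,"dz":0,"roll":0,"jaw":1},{"dx":10,"dy":0,"dz":0,"roll":0,"jaw":1},{"dx":10,"dy":0,"dz":0,"roll":0,"jaw":1},{"dx":10,"dy":0,"dz":0,"roll":0,"jaw":1},{"dx":8,"dy":0,"dz":0,"roll":0,"jaw":1},{"dx":6,"dy":0,"dz":0,"roll":0,"jaw":1},{"dx":4,"dy":0,"dz":0,"roll":0,"jaw":1},{"dx":0,"dy":0,"dz":0,"roll":0,"jaw":1}]'

```text
time_s: 9.98
ee_pos: [0.5615, -0.3086, 0.1034]
eef_rot: [3.141, -0.0, 0.101]
force: [-0.1, 1.1, -4.4]
grip_width: 0.0626
grip_force: 55.0
```

Request:
send_rows --rows '[{"dx":2,"dy":0,"dz":0,"roll":0,"jaw":1},{"dx":1,"dy":0,"dz":0,"roll":0,"jaw":1},{"dx":1,"dy":0,"dz":0,"roll":0,"jaw":1},{"dx":0,"dy":0,"dz":0,"roll":0,"jaw":1}]'

```text
time_s: 10.32
ee_pos: [0.5649, -0.3084, 0.1032]
eef_rot: [3.142, -0.0, 0.1]
force: [0.6, 0.8, -4.7]
grip_width: 0.0628
grip_force: 55.0
```

Request:
send_rows --rows '[{"dx":1,"dy":0,"dz":2,"roll":0,"jaw":1},{"dx":0,"dy":0,"dz":2,"roll":0,"jaw":1},{"dx":0,"dy":0,"dz":2,"roll":0,"jaw":1},{"dx":0,"dy":0,"dz":2,"roll":0,"jaw":1},{"dx":0,"dy":0,"dz":1,"roll":0,"jaw":1},{"dx":0,"dy":0,"dz":0,"roll":0,"jaw":1},{"dx":0,"dy":0,"dz":0,"roll":0,"jaw":1}]'

```text
time_s: 10.9
ee_pos: [0.5658, -0.3082, 0.0941]
eef_rot: [-3.141, 0.0, 0.101]
force: [-0.2, 0.8, -4.0]
grip_width: 0.0626
grip_force: 55.0
```

Request:
send_rows --rows '[{"dx":0,"dy":0,"dz":1,"roll":0,"jaw":1},{"dx":0,"dy":0,"dz":0,"roll":0,"jaw":1},{"dx":0,"dy":0,"dz":0,"roll":0,"jaw":1}]'

```text
time_s: 11.15
ee_pos: [0.5659, -0.3082, 0.0931]
eef_rot: [-3.142, 0.0, 0.101]
force: [-0.5, -0.3, -5.1]
grip_width: 0.063
grip_force: 55.0
```

Request:
send_rows --rows '[{"dx":0,"dy":0,"dz":1,"roll":0,"jaw":1},{"dx":0,"dy":0,"dz":0,"roll":0,"jaw":1},{"dx":0,"dy":0,"dz":0,"roll":0,"jaw":1}]'

```text
time_s: 11.4
ee_pos: [0.566, -0.3083, 0.0928]
eef_rot: [3.141, -0.001, 0.101]
force: [-2.5, 2.0, 4.1]
grip_width: 0.063
grip_force: 55.0
```

Request:
send_rows --rows '[{"dx":0,"dy":0,"dz":0,"roll":0,"jaw":0.2},{"dx":0,"dy":0,"dz":0,"roll":0,"jaw":-0.3},{"dx":0,"dy":0,"dz":0,"roll":0,"jaw":-0.8},{"dx":0,"dy":0,"dz":0,"roll":0,"jaw":-0.8},{"dx":0,"dy":0,"dz":0,"roll":0,"jaw":-0.8},{"dx":0,"dy":0,"dz":-10,"roll":0,"jaw":-0.8},{"dx":0,"dy":0,"dz":-25,"roll":0,"jaw":-0.8},{"dx":0,"dy":0,"dz":-30,"roll":0,"jaw":-0.8},{"dx":0,"dy":0,"dz":-30,"roll":0,"jaw":-0.8},{"dx":-30,"dy":0,"dz":-20,"roll":0,"jaw":-0.8},{"dx":-35,"dy":0,"dz":0,"roll":0,"jaw":-0.8},{"dx":-25,"dy":0,"dz":0,"roll":0,"jaw":-0.8}]'

```text
time_s: 12.4
ee_pos: [0.475, -0.3175, 0.2091]
eef_rot: [3.139, -0.002, 0.101]
force: [0.9, 0.1, -0.3]
grip_width: 0.0847
grip_force: 0.0
```

```bash
python3 - <<'E'
from h import *
np.set_printoptions(precision=4,suppress=True)
c=snap('wrist','w4'); b=snap('side','sd4'); o=get_obs(); print(o['time_s'],o['ee_pos'],o['force'])
im=np.hstack([c['frame'][0:300,200:500,::-1],cv2.resize(b['frame'][165:240,355:455,::-1],(400,300),interpolation=cv2.INTER_CUBIC)]);cv2.imwrite('pics/c4.png',im)
f=c['frame'].astype(int)
P=[];
for y in range(0,260):
  for x in range(220,440):
    r,g,bb=f[y,x]
    if c['z_map'][y,x]>0:
      p=px(c,x,y,z=c['z_map'][y,x])
      if .102<p[2]<.114 and np.hypot(p[0]-.566,p[1]+.3075)<.05: P.append(p)
P=np.array(P); print(len(P),np.median(P[:,2]),cv2.minEnclosingCircle(P[:,:2].astype(np.float32)))
A=np.c_[P[:,:2],np.ones(len(P))]; k=abs(P[:,2]-np.median(P[:,2]))<.002; print('tilt',np.linalg.lstsq(A[k],P[k,2],rcond=None)[0])
E
```

```text
12.5 [ 0.4741 -0.3179  0.2088] [ 0.7991  0.1459 -0.0484]
5533 0.10848779646822548 ((0.5644105076789856, -0.307386189699173), 0.03213384002447128)
tilt [0.0004 0.0003 0.1084]
```

View pics/c4.png

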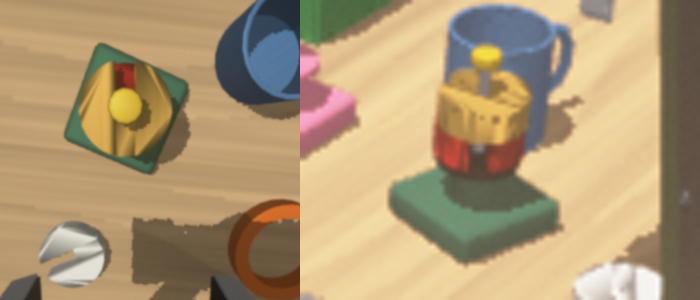

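The brass weight sits flat on the red one, with its mouth ahead (+x) and the red mouth still facing the side. Its top is at 0.108 m and its centre is within 2 mm of the stem.

```bash
python3 -c "
from h import *
print(hand_in())"
```

```text
the job is handed in; nothing more can be done
None
```

The job is handed in, with no verdict returned: the top drawer was pulled open about 0.155 m, and the brass weight lies flat on the red one, centred within about 2 mm of the stem, with slots roughly 110° apart.

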